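# Swing the stereo microscope over the shell and clamp its boom

### The arm

A 6-joint arm with a two-finger parallel gripper is mounted at the origin on the work surface. World frame = base frame: x ahead of the robot, y to its left, z up, the work surface at z = 0. Lengths are in m, angles in degrees, forces in N, time in s.
With the tool pointing down it reaches from about 0.35 to 0.85 m from the base axis. Payload 8.1 kg.
Tool frame: the origin (TCP) lies at the very end of the fingers, on their centre line; the grasp point (between the pads) lies 19 mm behind it; x points along the fingers, z is the direction in which the jaws open and shut, and the axes are right-handed (so a half turn about x gives the same grasp; the last joint's range is limited). The gripper opens to 93 mm and grips with 3 to 60 N. Pads are 15 mm wide; open, the fingers measure 128 mm over their backs; the gripper's body (75 mm by 188 mm) begins 65 mm behind the grasp point.
Start: joints at [-74.507, 7.471, 85.268, -0, 87.261, -4.893], TCP at [0.209, -0.562, 0.219] pointing down, gripper open.
Joint ranges: [-169.43, 169.43], [-51.17, 129.36], [1.28, 143.12], [-76.62, 256.62], [0, 156.53], [-152.29, 152.29]. Speed limits (degrees/s): [136.94, 136.94, 159.86, 180, 180, 180].

### API

Orientations are given as [roll, pitch, yaw] about the fixed x, y, z axes, in that order (R = Rz(yaw) Ry(pitch) Rx(roll)).
In Python, from cell import env gives the robot as it stands.
- The arm moves only by the tool drive_tool, never from a script. Its argument "targets" is text: rows parted by semicolons, each of 7 numbers parted by spaces: the closure, from -1 (fully open) to 1 (shut), then the shift along the tool's x, y, z in cm, then the turn, a rotation vector about the tool's x, y, z in degrees. A call has 1 to 10 rows; each row shifts and turns the commanded pose from where the row before left it, along the tool's axes as they then stand; what a row does not reach is not made up. A row lasts 1/8 s, in which the tool goes at most 62.5 mm and 10.7 degrees, less where a joint would pass 70% of its speed; a pose out of reach is approached as far as the arm can. A call with a gripper value outside its range is refused whole. The fingers move at their own pace and stop on an object; "squeeze" is the grip in N (left out, the last holds). Time passes only in rows, so rows that do not move let the fingers close. It gives the time, the measured TCP pose, the force and the opening at its end, in the units of the state.
- env.get_state(): the state, without advancing time (a new reading comes with each control period).
- env.read_camera(name): name is "scene" or "top"; returns (picture, depth): 384x512x3 uint8, red, green, blue; 384x512 float32, m along the optical axis (not along the pixel's ray), 0 where there is no reading.
- env.camera_model(name): a dict with "vfov" (degrees; the focal length in pixels is half the picture's height over the tangent of half this angle, whatever the lens; pixels are square), "cx", "cy" (the principal point, pixels), "rvec" (rotation vector, rad) and "tvec" (3), from world to camera coordinates, as OpenCV has them. Camera axes: x right, y down, z forward; pixel columns grow to the right and rows downward; lengths in m; the calibration is good to about 2 mm. A picture is of the moment at which its call begins. camera_model takes no time and is no camera call.
- env.finish_job(): hands the job in, once; it reports no verdict.
Trained networks look in the newest picture that a camera, given by its name, has taken for a name from the list of things; names that differ only in an ending like _2 or _b are one class to them, and where a whole thing is asked for, a point or a joint stands for the part that bears it (a point fixed in the world has none). Each returns a list of dicts, best first, with "confidence" (0 to 1); they miss things now and then, are a little off and sometimes report something else, mostly with a low value. They report only what shows in the picture. A call takes as long as a camera call. They do not tell look-alikes from the thing itself.
- env.search_frame(camera, name): "extent" ([left, top, right, bottom] in pixels, round what is visible of it).
- env.masks_of(camera, name): "mask" (384x512 bool, what is visible of it) and "extent" ([left, top, right, bottom] in pixels, round what is visible of it).
The state is a dict: "t": time; "joint_pos": joint angles; "dq": joint speeds; "joint_efforts": joint torques, N m; "eef_pos": TCP position; "tool_rot": TCP orientation; "force": force on the tool from outside, world axes, zero at the start; "torque": the same for the moment, N m; "finger_gap": finger opening in m.
Only numpy, scipy, OpenCV 4.12 (cv2) and the standard library are available. Lean on these libraries where they do the work, as an engineer would, in place of code of your own. Each camera call takes 0.05 s, during which the arm holds its last target. There are 200 camera calls.

### The job

Get the stereo microscope ready to view the snail shell: with a fingertip against the side of its horizontal boom tube, gently push the boom round until the objective stands directly above the shell in its dish, and let it come to rest there. Then push the arm of the clamp lever on top of the pillar clockwise (seen from above) as far as it goes, so that the boom is locked with the shell still in view. Push only, take neither the tube nor the lever between the fingers, and leave the dishes and everything else on the bench where they are.

Things in the scene. Friction and masses are not known exactly. Their poses are not given: they have to be found in the camera images.
- stand: Boom stand of a stereo microscope, fixed on the bench: white base plate 240 x 220 x 22 mm, steel pillar 32 mm in diameter. Origin: pillar axis at bench height, z up. The boom points along its -x axis when joint boom is 0. The base reaches 160 mm to -x, 80 mm to +x, 110 mm to either side. The boom's swivel hub (62 mm in diameter, 201 to 267 mm above the bench) turns on the pillar.
- boom (a joint): Angle (rad) of the boom about the pillar's vertical axis: 0 along the stand's -x axis, positive counter-clockwise seen from above, -0.75 to 0.75. It stays where it is left: friction about 0.7 N m (some 5 N at the middle of the tube), the same with the clamp loose or tight. Boom and head weigh 1.9 kg: pushed fast, it coasts a few mm.
- boom_tube (a point): Point on the axis of the boom, a horizontal steel tube 25 mm in diameter, 235 mm above the bench; 150 mm from the pillar axis. Its -x axis runs along the tube to the head, z up. The tube is bare from 40 to 210 mm from the pillar axis; there the focus block begins (100 mm wide over its knobs, top 271 mm above the bench). Behind the pillar the tube goes on for 128 mm to a black cap.
- objective (a point): Centre of the lower face of the black objective (58 mm in diameter), 120 mm above the bench, 310 mm from the pillar axis along the boom; it looks straight down. It is the bottom of the cream binocular head: body 104 mm wide, top 291 mm above the bench; two black eyepieces rise on the side away from the pillar, to 340 mm high and 410 mm from the pillar axis.
- clamp (a joint): Angle (rad) of the clamp lever about the pillar's vertical axis: at 0 its arm points 69 degrees clockwise of the stand's -x axis; it starts loose, between 0 and 0.3, grows as the lever is pushed clockwise seen from above, and ends at a firm stop at 1.4 (tight). It stays where it is left; friction about 0.2 N m (3 N at the arm).
- clamp_arm (a point): Point on the axis of the clamp lever's arm, 70 mm from the pillar axis, 300 mm above the bench; its -x axis points outwards along the arm, z up. Black round arm 13 mm thick on a steel boss 28 mm in diameter on top of the pillar, ending in a ball 18 mm in diameter 86 mm from the axis. It sits on the pillar: swinging the boom does not move it, and it can turn over the boom freely.
- pillar_top (a point): Point on the pillar's axis 277 mm above the bench, under the clamp lever's boss: the axis of both boom and clamp lever. Nothing stands above the lever.
- shell_dish: Open round glass dish, 90 mm in diameter and 16 mm high, standing loose on the bench with a brown snail shell in its middle. Origin: centre of its underside. It stands under the path of the objective (304 to 316 mm from the pillar's axis), on one side or the other of the boom.
- shell (a point): Middle of the snail shell (about 33 mm across, 25 mm high), at the dish's centre, 14 mm above the bench. The shell is fixed in the dish.
- empty_dish: The same glass dish without anything in it, on the other side of the boom. Origin: centre of its underside.
- forceps: Steel forceps 120 mm long and 10 mm high, lying on the bench near the dishes. Origin: middle, on the bench.
- dropper: Brown glass dropper bottle, 38 mm in diameter, 99 mm high, standing beside the stand's base. Origin: centre of its underside.
- slide_box: Grey and white slide box, 95 x 180 x 35 mm, on the bench to the robot's right. Origin: centre of its underside.
- beaker: Glass beaker, 70 mm in diameter, 85 mm high, to the robot's right. Origin: centre of its underside.
- pencil_cup: Black cup 72 mm in diameter with two pencils and a steel needle, 165 mm high, to the robot's left. Origin: centre of its underside.
- tally_counter: Round steel tally counter, 48 mm in diameter, 28 mm high, to the robot's right. Origin: centre of its underside.
Things that resemble listed ones, but are neither listed nor needed, are in the scene too. Leave any orange look-alike of the shell_dish alone.

How it is judged:
By the outcome, as a careful person would: the job done as asked, in the order asked, and still so for the second after the job is handed in, with the robot touching nothing.
It also fails if it takes over 64 s, if anything falls off the work surface, if the arm or the gripper's body presses on something with over 40 N, if the wrist force passes 120 N, or if a joint passes its speed limit or range.

## Working session

There is one attempt and no reset: what is moved stays moved. The work goes in short steps, Python scripts to look and compute and a tool call to move; the robot and the scene stay as the last step left them, time stands still between calls to the robot, and variables do not carry over. Pictures are saved under pics/ and viewed, about 8 in all and at most 12, crops included, and the job is handed in when it is done.

Besides the shell and the picture viewer there is one more tool, called after "Request:" as name(argument=value, ...) on one line, values as JSON. drive_tool: Moves the arm, as the interface text tells. Its arguments: {"type":"object","properties":{"targets":{"type":"string"},"squeeze":{"type":"number"}},"required":["targets"]}

```bash
mkdir -p pics; cat > h.py <<'E'
import numpy as np, cv2
from cell import env
def cam(n):
    m=env.camera_model(n); f=192/np.tan(np.radians(m['vfov'])/2)
    return f,m['cx'],m['cy'],cv2.Rodrigues(np.array(m['rvec'],float))[0],np.array(m['tvec'],float)
def cloud(n,d):
    f,cx,cy,R,t=cam(n); v,u=np.mgrid[0:384,0:512]
    P=np.stack([(u-cx)/f*d,(v-cy)/f*d,d],-1)
    W=(P-t)@R; W[d<=0]=np.nan
    return W
def proj(n,p):
    f,cx,cy,R,t=cam(n); c=R@np.array(p)+t
    return c[0]/c[2]*f+cx,c[1]/c[2]*f+cy
def save(n,a): cv2.imwrite('pics/'+n,cv2.cvtColor(a,cv2.COLOR_RGB2BGR))
E
python3 - <<'E'
from h import *
ims=[]
for n in('scene','top'):
    a,d=env.read_camera(n); ims.append(a); W=cloud(n,d); np.savez(n+'0.npz',a=a,d=d,W=W)
    print(n,env.camera_model(n))
    for o in('stand','boom_tube','objective','clamp_arm','shell_dish','shell','empty_dish','dropper','pencil_cup','beaker'):
        for r in env.masks_of(n,o)[:3]:
            w=W[r['mask']]; print(o,round(r['confidence'],2),np.round(r['extent']),np.round(np.nanmedian(w,0),3),np.round(np.nanmin(w,0),3),np.round(np.nanmax(w,0),3))
print(env.get_state())
save('s0.png',cv2.resize(ims[0],(800,600)));save('t0.png',cv2.resize(ims[1],(800,600)))
E
```

```text
scene {'vfov': 53.61974667830015, 'cx': 258.16616859138855, 'cy': 195.03515956726832, 'rvec': array([ 1.03365374,  2.21433361, -1.24897389]), 'tvec': array([ 0.34620272, -0.05402928,  1.44066075])}
stand 0.86 [198. 132. 395. 352.] [0.592 0.219 0.08 ] [-0.05  -0.728 -0.008] [0.703 0.393 0.333]
stand 0.58 [174. 172. 222. 209.] [ 0.431 -0.365  0.031] [ 0.324 -0.529 -0.004] [ 0.603 -0.061  0.231]
boom_tube 0.69 [201. 131. 395. 267.] [0.585 0.039 0.245] [-0.059 -0.721 -0.008] [0.615 0.393 0.333]
boom_tube 0.62 [198. 132. 394. 355.] [0.592 0.222 0.089] [ 0.053 -0.727 -0.008] [0.703 0.392 0.333]
objective 0.61 [201. 132. 394. 263.] [0.586 0.04  0.245] [-0.05  -0.659 -0.006] [0.615 0.393 0.332]
clamp_arm 0.88 [330. 183. 364. 215.] [0.577 0.269 0.297] [0.064 0.049 0.007] [0.598 0.278 0.308]
shell_dish 0.93 [270. 222. 299. 246.] [0.422 0.01  0.003] [ 0.357 -0.038 -0.004] [0.464 0.052 0.024]
shell 0.78 [376. 234. 403. 260.] [0.268 0.287 0.004] [ 0.244  0.238 -0.003] [0.581 0.392 0.236]
shell 0.74 [272. 221. 302. 247.] [0.421 0.009 0.003] [ 0.357 -0.043 -0.004] [0.464 0.052 0.024]
empty_dish 0.3
[... 1722 characters left out ...]
.391 0.063] [ 0.363  0.356 -0.003] [0.438 0.46  0.175]
{'t': 1.1, 'joint_pos': array([-7.45053006e+01,  7.47073019e+00,  8.52673261e+01,  9.97661138e-04,
        8.72614980e+01, -4.89238000e+00]), 'dq': array([ 0.03437878, -0.01747448, -0.03309587, -0.0262595 , -0.05360136,
       -0.00255553]), 'joint_efforts': array([-1.06067528e-03, -5.59777701e+01, -4.92061114e+01,  7.68160075e-02,
        2.25449185e-02, -8.24072799e-06]), 'eef_pos': array([ 0.2090523 , -0.56241138,  0.21864432]), 'tool_rot': array([61.01083125, 89.99890835, -8.60213699]), 'force': array([ 0.06628745, -0.63837773, -0.24034311]), 'torque': array([-0.01679135, -0.0357727 ,  0.02973994]), 'finger_gap': 0.09336632490041595}
```

View pics/s0.png

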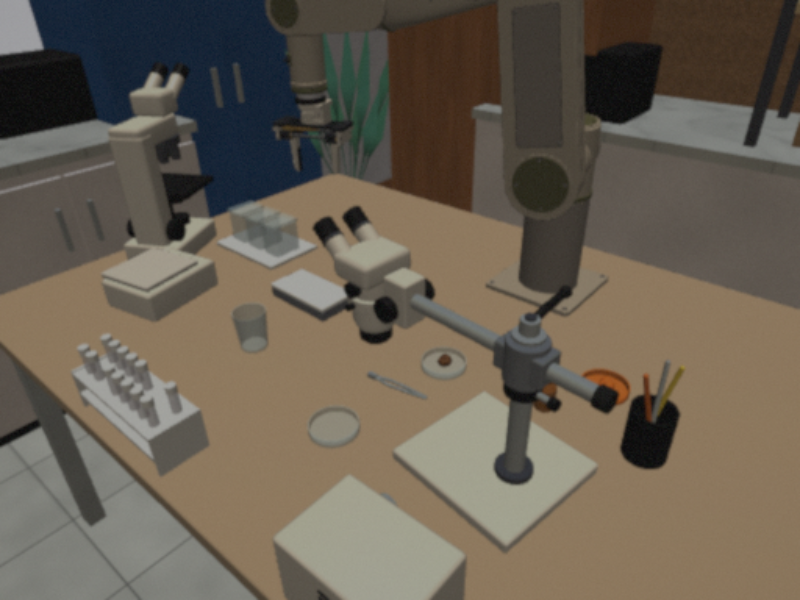

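View pics/t0.png

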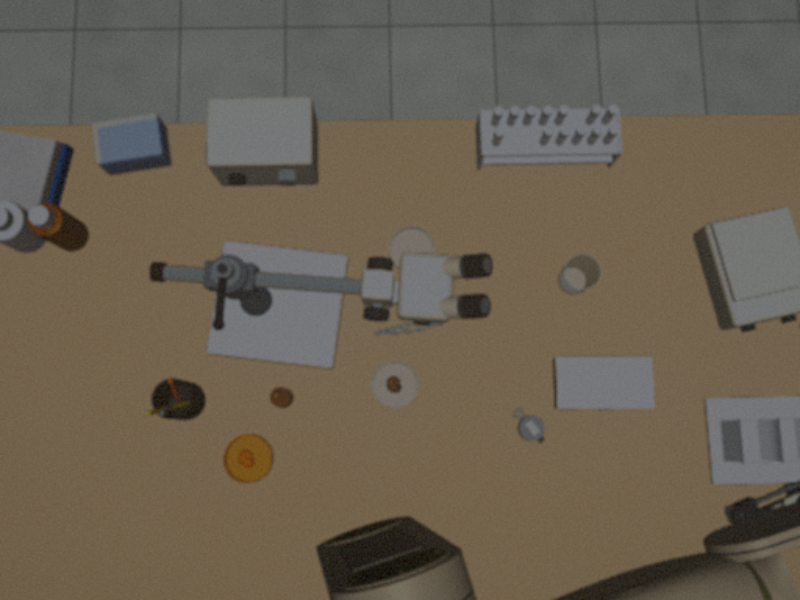

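The top view (800×600) shows the pillar and hub at about (228,272) and the boom pointing right to the head at (425,285). The lever arm points down to (218,325). The shell dish is at (394,385), on the robot side; the empty dish at (412,245) and the orange look-alike at (248,458) are to be left alone. The boom therefore has to swing clockwise, pushed from its far (+x) side.

```bash
cat >> h.py <<'E'
from scipy.optimize import least_squares
def measure(W,a,quiet=False):
    out={}
    x,y,z=W[...,0],W[...,1],W[...,2]
    # pillar axis: circle fit of hub side
    m=(z>.208)&(z<.262)&(np.hypot(x-.595,y-.262)<.045)
    return m
E
python3 - <<'E'
from h import *
for n in('scene','top'):
    D=np.load(n+'0.npz'); W=D['W']; a=D['a'].astype(int); x,y,z=W[...,0],W[...,1],W[...,2]
    # tube
    m=(z>.225)&(z<.255)&(y>.07)&(y<.20)&(x>.5)&(x<.65)
    p=W[m]; print(n,'tube n',len(p)); 
    for y0 in np.arange(.07,.2,.02):
        q=p[(p[:,1]>=y0)&(p[:,1]<y0+.02)]; print(np.round([y0+.01,q[:,0].min(),q[:,0].max(),np.median(q[:,0]),q[:,2].max()],3))
    # back tube
    m=(z>.225)&(z<.255)&(y>.31)&(y<.40)&(x>.5)&(x<.65); print('back',np.round(np.median(W[m],0),4),m.sum())
    for lo,hi,nm in((.262,.275,'hubtop'),(.208,.258,'hubside'),(.306,.325,'bosstop'),(.285,.325,'boss'),(.293,.312,'arm'),(.05,.18,'pillar')):
        m=(z>lo)&(z<hi)&(np.hypot(x-.585,y-.265)<(.11 if nm=='arm' else .05)); q=W[m]
        if len(q): print(nm,len(q),np.round(np.median(q,0),4),np.round(q.min(0),4),np.round(q.max(0),4))
    m=(a[...,0]-a[...,2]>25)&(z>.008)&(z<.035)&(np.hypot(x-.42,y-.005)<.035)
    q=W[m]; print('shell',len(q),np.round(q.mean(0),4),np.round((q.min(0)+q.max(0))/2,4),np.round(q.max(0)-q.min(0),3))
    m=(z>.008)&(z<.03)&(np.hypot(x-.42,y-.005)<.06); q=W[m]; print('rim',len(q),np.round((q.min(0)+q.max(0))/2,4),np.round(q.max(0)-q.min(0),3))
D=np.load('top0.npz'); s=D['a'][140:280,80:340]; s=cv2.resize(s,None,fx=3,fy=3,interpolation=cv2.INTER_CUBIC); save('t1.png',cv2.convertScaleAbs(s,alpha=1.7))
E
```

```text
scene tube n 520
[0.08  0.558 0.579 0.574 0.246]
[0.1   0.56  0.58  0.575 0.246]
[0.12  0.562 0.582 0.577 0.247]
[0.14  0.562 0.585 0.579 0.246]
[0.16  0.566 0.586 0.581 0.247]
[0.18  0.565 0.588 0.583 0.247]
[0.2   0.57  0.588 0.585 0.246]
back [0.5995 0.3586 0.2409] 586
hubtop 339 [0.5965 0.2734 0.2656] [0.558  0.2345 0.262 ] [0.6133 0.2951 0.2749]
hubside 861 [0.6061 0.2784 0.2391] [0.563  0.2153 0.2081] [0.6153 0.3144 0.258 ]
boss 224 [0.5834 0.2678 0.2968] [0.5359 0.2509 0.2852] [0.5976 0.2778 0.3029]
arm 278 [0.553  0.2691 0.2996] [0.4925 0.2509 0.293 ] [0.5971 0.2776 0.3076]
pillar 575 [0.5955 0.2708 0.1139] [0.5751 0.2431 0.0502] [0.6094 0.2908 0.1799]
shell 39 [0.4225 0.0096 0.0188] [0.4206 0.008  0.0187] [0.026 0.024 0.011]
rim 180 [0.4196 0.0066 0.0162] [0.088 0.091 0.016]
top tube n 521
[0.08  0.551 0.577 0.562 0.251]
[0.1   0.553 0.577 0.564 0.251]
[0.12  0.556 0.58  0.566 0.25 ]
[0.14  0.558 0.582 0.568 0.253]
[0.16  0.56  0.583 0.57  0.254]
[0.18  0.561 0.586 0.571 0.251]
[0.2   0.564 0.586 0.573 0.254]
back [0.5879 0.3528 0.2459] 344
hubtop 227 [0.58   0.2506 0.2674] [0.5512 0.2304 0.2623] [0.6121 0.2902 0.2749]
hubside 283 [0.5705 0.2443 0.2484] [0.5507 0.2165 0.2085] [0.6053 0.3143 0.2579]
bosstop 7 [0.5566 0.2622 0.3067] [0.5424 0.2578 0.3062] [0.5878 0.2648 0.309 ]
boss 197 [0.5742 0.2602 0.3005] [0.5356 0.2467 0.2853] [0.5948 0.2756 0.309 ]
arm 310 [0.5488 0.2616 0.3025] [0.4881 0.2467 0.2931] [0.5948 0.2749 0.3112]
pillar 76 [0.5692 0.2511 0.0875] [0.558  0.2439 0.0507] [0.5883 0.2692 0.1776]
shell 56 [0.4196 0.0063 0.0223] [0.4198 0.0069 0.0225] [0.026 0.02  0.012]
rim 208 [0.4253 0.0059 0.0181] [0.106 0.099 0.02 ]
```

View pics/t1.png

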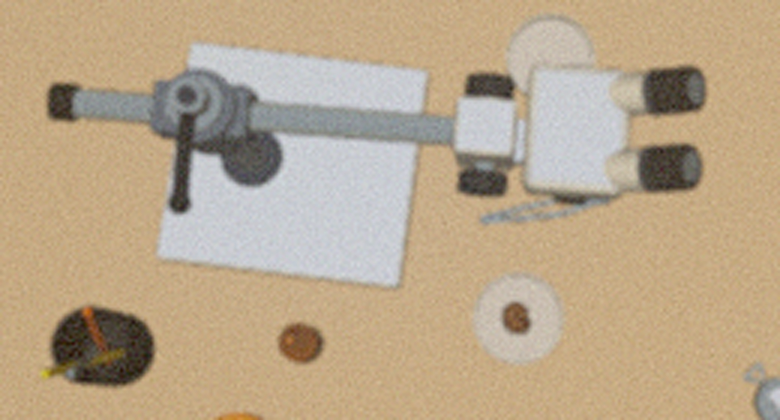

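The crop shows the boss at about (187,97), the lever ball at (179,205), and the shell centred in its dish at (516,318). The lever already points at the robot and has to go left, towards +y. Next I compute the pillar axis and the target line in tool axes.

```bash
cat > g.py <<'E'
from h import *
from scipy.spatial.transform import Rotation as Ro
def ray(n,u,v,z):
    f,cx,cy,R,t=cam(n); d=R.T@np.array([(u-cx)/f,(v-cy)/f,1]); o=-R.T@t
    return o+d*(z-o[2])/d[2]
def circ(W,lo,hi,r,c0,rad):
    x,y,z=W[...,0],W[...,1],W[...,2]
    q=W[(z>lo)&(z<hi)&(np.hypot(x-c0[0],y-c0[1])<rad)][:,:2]
    s=least_squares(lambda c:np.hypot(*(q-c).T)-r,c0,loss='soft_l1',f_scale=.002); return s.x
def tool(): 
    s=env.get_state(); return np.array(s['eef_pos']),Ro.from_euler('xyz',s['tool_rot'],degrees=True),s
E
python3 - <<'E'
from g import *
W=np.load('scene0.npz')['W']; T=np.load('top0.npz')['W']
print('pillar scene',circ(W,.06,.18,.016,[.581,.265],.03),'hub scene',circ(W,.21,.26,.031,[.581,.265],.036),'hub top',circ(T,.21,.26,.031,[.581,.265],.036),circ(T,.06,.18,.016,[.581,.265],.03))
print('boss ray',ray('top',80+187/3,140+97/3,.312),'ball',ray('top',80+179/3,140+205/3,.305))
print('boss ray scene',ray('scene',528*.64,322*.64,.312),'ball',ray('scene',566*.64,293*.64,.305))
p,R,s=tool(); print(R.as_matrix().round(3))
E
```

```text
pillar scene [0.58242193 0.26370389] hub scene [0.58222609 0.26423242] hub top [0.58120346 0.26405175] [0.5819656  0.26079134]
boss ray [0.57851286 0.25828629 0.312     ] ball [0.49448468 0.26495557 0.305     ]
boss ray scene [0.61243947 0.2763617  0.312     ] ball [0.50851755 0.27455049 0.305     ]
[[ 0.     0.937  0.348]
 [-0.     0.348 -0.937]
 [-1.     0.     0.   ]]
```

Request:
drive_tool(targets="1 -5 0 0 -9.35 0 0;1 -5 0 0 -9.35 0 0;1 -5 0 0 -9.35 0 0;1 -5 0 0 -9.35 0 0;1 0 4 0 0 0 0;1 0 5 0 0 0 0;1 0 5 0 0 0 0;1 0 5 0 0 0 0;1 0 5 0 0 0 0;1 0 5 0 0 0 0", squeeze=20)

```text
t: 2.35
eef_pos: [0.3642, -0.3156, 0.4188]
tool_rot: [-9.3, 90.0, -41.5]
force: [1.0, -0.3, -0.2]
finger_gap: 0.0011
```

Request:
drive_tool(targets="1 0 6 0 0 0 0;1 0 6 0 0 0 0;1 0 6 0 0 0 0;1 0 6 0 0 0 0;1 0 6 0 0 0 0;1 0 6 0 0 0 0;1 0 6 0 0 0 0;1 0 6 0 0 0 0;1 0 0 0 0 0 0;1 0 0 0 0 0 0")

```text
t: 3.6
eef_pos: [0.6194, 0.0889, 0.4184]
tool_rot: [-110.3, 90.0, -142.5]
force: [-0.5, -0.3, -0.0]
finger_gap: 0.0008
```

Request:
drive_tool(targets="1 0 2 0 0 0 0;1 5 0 0 0 0 0;1 5 0 0 0 0 0;1 5 0 0 0 0 0;1 3 0 0 0 0 0;1 2 0 0 0 0 0;1 0 0 0 0 0 0;1 0 0 0 0 0 0")

```text
t: 4.6
eef_pos: [0.6311, 0.1056, 0.2209]
tool_rot: [36.2, 89.8, 3.9]
force: [-0.7, 0.1, 1.5]
finger_gap: 0.001
```

```bash
python3 - <<'E'
from g import *
p,R,s=tool(); print(p,R.as_matrix().round(3).tolist(),s['force'],s['joint_pos'])
a,d=env.read_camera('top'); b,e=env.read_camera('scene')
v=np.hstack([cv2.resize(a[120:300,80:340],(400,277)),cv2.resize(b[110:280,190:410],(400,277))])
save('p3.png',cv2.convertScaleAbs(v,alpha=1.5))
E
```

```text
[0.6311011  0.10562021 0.22094421] [[0.003, 0.534, 0.846], [0.0, 0.846, -0.534], [-1.0, 0.002, 0.003]] [-0.69416622  0.10291251  1.49373407] [ 4.91327400e+00  1.33837057e+01  7.83980194e+01 -3.08126246e-03
  8.80399136e+01  3.71566063e+01]
```

View pics/p3.png

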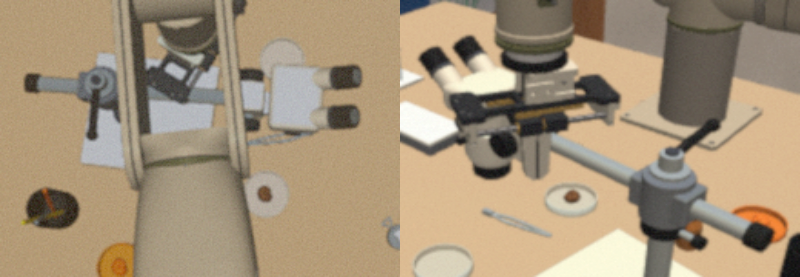

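The fingers (closed) are down just behind the tube, on its far side and clear of the focus block and lever. I push gently now.

Request:
drive_tool(targets="1 0.6 -0.4 -0.8 0 0 0;1 0 -0.4 -0.8 0 0 0;1 0 -0.2 -0.5 0 0 0;1 0 -0.2 -0.5 0 0 0;1 0 -0.2 -0.5 0 0 0;1 0 -0.2 -0.5 0 0 0;1 0 -0.2 -0.5 0 0 0;1 0 -0.2 -0.5 0 0 0;1 0 -0.2 -0.5 0 0 0;1 0 -0.2 -0.5 0 0 0")

```text
t: 5.95
eef_pos: [0.5707, 0.1141, 0.213]
tool_rot: [-11.1, 89.8, -43.4]
force: [3.9, -6.5, -0.5]
finger_gap: 0.0003
```

Request:
drive_tool(targets="1 0 -0.2 -0.5 0 0 0;1 0 -0.2 -0.5 0 0 0;1 0 -0.2 -0.5 0 0 0;1 0 -0.2 -0.5 0 0 0;1 0 0 0 0 0 0;1 0 0 0 0 0 0")

```text
t: 6.7
eef_pos: [0.5487, 0.1194, 0.2126]
tool_rot: [-136.2, 90.0, -168.4]
force: [0.8, 0.1, 0.6]
finger_gap: 0.0005
```

```bash
cat >> g.py <<'E'
P=np.array([.582,.264]); S=np.array([.420,.007])
def boom():
    # boom angle from -y, clockwise, deg, by tube points about pillar
    for n in('scene','top'):
        a,d=env.read_camera(n); W=cloud(n,d); np.savez(n+'1.npz',a=a,W=W); x,y,z=W[...,0],W[...,1],W[...,2]
        r=np.hypot(x-P[0],y-P[1])
        for nm,m in(('front',(r>.045)&(r<.21)&(y<P[1]-.02)),('back',(r>.045)&(r<.10)&(y>P[1]+.01))):
            m=m&(z>.238)&(z<.250); q=W[m][:,:2]-P
            if nm=='back': q=-q
            if len(q)<20: continue
            # fit angle of narrow line through pillar (upper strip of tube)
            ang=np.degrees(np.arctan2(-q[:,0],-q[:,1])); rr=np.hypot(*q.T)
            s=least_squares(lambda t:rr*np.sin(np.radians(ang-t[0])),[np.median(ang)],loss='soft_l1',f_scale=.004)
            print(n,nm,len(q),'ang',s.x.round(2))
    print('target',np.degrees(np.arctan2(P[0]-S[0],P[1]-S[1])).round(2))
E
python3 - <<'E'
from g import *
boom(); p,R,s=tool(); print(p,s['force'])
a=np.load('top1.npz')['a']; b=np.load('scene1.npz')['a']
v=np.hstack([cv2.resize(a[120:300,80:340],(400,277)),cv2.resize(b[110:280,190:410],(400,277))])
save('p4.png',cv2.convertScaleAbs(v,alpha=1.5))
E
```

```text
scene front 299 ang [20.44]
scene back 220 ang [28.46]
top front 252 ang [25.71]
top back 189 ang [25.11]
target 32.23
[0.54876026 0.1193788  0.21256337] [ 0.11372909 -0.18577843 -1.32219031]
```

View pics/p4.png

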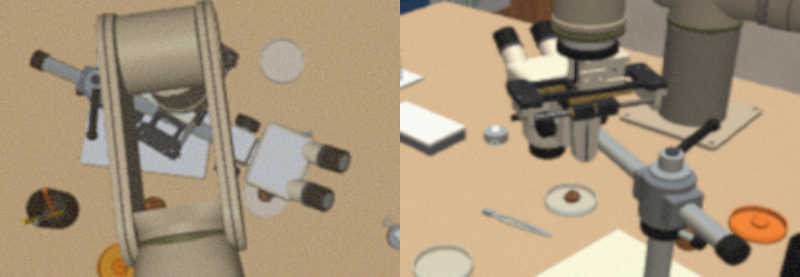

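The boom is now at about 25° of the 32.2° needed, and the contact model agrees (about 18 mm left). Slow final approach next.

Request:
drive_tool(targets="1 0 -0.1 -0.3 0 0 0;1 0 -0.1 -0.3 0 0 0;1 0 -0.1 -0.2 0 0 0;1 0 -0.1 -0.2 0 0 0;1 0 -0.1 -0.2 0 0 0;1 0 0 -0.1 0 0 0;1 0 0 -0.1 0 0 0;1 0 0 0 0 0 0;1 0 0 0 0 0 0")

```text
t: 7.92
eef_pos: [0.5348, 0.1227, 0.213]
tool_rot: [37.3, 89.9, 5.0]
force: [4.8, -0.5, 1.4]
finger_gap: 0.0005
```

```bash
python3 - <<'E'
from g import *
boom(); p,R,s=tool(); print(p,s['force'])
E
```

```text
scene front 290 ang [25.81]
scene back 216 ang [33.34]
top front 183 ang [30.83]
top back 193 ang [30.29]
target 32.23
[0.53480542 0.12265166 0.2130598 ] [ 4.58238335 -0.11023699  0.91247356]
```

Request:
drive_tool(targets="1 0 -0.1 -0.2 0 0 0;1 0 -0.1 -0.1 0 0 0;1 0 0 -0.1 0 0 0;1 0 0 -0.05 0 0 0;1 0 0 0 0 0 0;1 0 0 0 0 0 0;1 0 0 0 0 0 0;1 0 0 1.5 0 0 0;1 0 0 2 0 0 0")

```text
t: 9.15
eef_pos: [0.5587, 0.1043, 0.2119]
tool_rot: [-144.0, 89.9, -176.2]
force: [-0.7, 0.2, -0.2]
finger_gap: 0.0005
```

Request:
drive_tool(targets="1 0 0 1 0 0 0;1 -4 0 0 0 0 0;1 -5 0 0 0 0 0;1 -5 0 0 0 0 0;1 -5 0 0 0 0 0;1 0 0 0 0 0 0")

```text
t: 9.9
eef_pos: [0.5688, 0.0993, 0.4078]
tool_rot: [37.6, 89.6, 5.4]
force: [0.4, 0.4, 0.7]
finger_gap: 0.0003
```

```bash
python3 - <<'E'
from g import *
boom(); p,R,s=tool(); print(p,s['force'])
for n in('scene','top'):
    D=np.load(n+'1.npz');W=D['W'];a=D['a'].astype(int);x,y,z=W[...,0],W[...,1],W[...,2]
    m=(a[...,0]-a[...,2]>25)&(z>.008)&(z<.035)&(np.hypot(x-.42,y-.005)<.035); q=W[m]
    if len(q): print('shell',n,len(q),q.mean(0).round(4))
    m=(z>.123)&(z<.145)&(np.hypot(x-.42,y-.005)<.06); q=W[m]
    if len(q)>10: print('obj',n,len(q),circ(W,.123,.145,.029,[.42,.007],.045))
a=np.load('top1.npz')['a']; b=np.load('scene1.npz')['a']
v=np.hstack([cv2.resize(a[120:300,80:340],(400,277)),cv2.resize(b[110:280,190:410],(400,277))])
save('p5.png',cv2.convertScaleAbs(v,alpha=1.5))
E
```

```text
scene front 346 ang [29.86]
scene back 223 ang [35.]
top front 398 ang [31.98]
top back 196 ang [32.32]
target 32.23
[0.56765197 0.09924289 0.4023711 ] [ 0.7411496  -0.29288592 -0.69199985]
shell scene 39 [0.4223 0.0102 0.019 ]
obj scene 119 [ 0.41956404 -0.00058762]
```

View pics/p5.png

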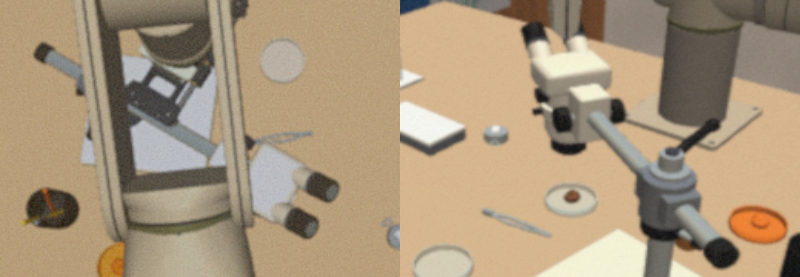

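Boom at about 32.2°, where the target is 32.2°. The right half of the picture shows the objective (568,140) right above the shell (572,197), and the dishes have not moved. Next the lever: the fingertip goes beside its arm on the −y side.

Request:
drive_tool(targets="1 0 2.5 -3.8 0 0 0;1 0 2.5 -3.8 0 0 0;1 0 2.5 -3.8 0 0 0;1 0 0 0 0 0 0;1 4 0 0 0 0 0;1 4 0 0 0 0 0;1 2.5 0 0 0 0 0;1 1.7 0 0 0 0 0;1 0 0 0 0 0 0;1 0 0 0 0 0 0")

```text
t: 11.25
eef_pos: [0.5115, 0.2235, 0.2817]
tool_rot: [48.6, 89.9, 16.3]
force: [0.1, -0.4, 0.0]
finger_gap: 0.0003
```

```bash
python3 - <<'E'
from g import *
p,R,s=tool(); print(p,s['force'],R.as_matrix().round(3).tolist()); q=R.as_matrix().T@(p-np.array([*P,p[2]])); print('rel tool xyz mm',(q*1000).round(1))
b,e=env.read_camera('scene')
save('p6.png',cv2.convertScaleAbs(cv2.resize(b[110:260,250:410],(640,600)),alpha=1.5))
E
```

```text
[0.51154001 0.22347959 0.2817075 ] [ 0.13714726 -0.38674513  0.02164525] [[0.001, 0.533, 0.846], [0.0, 0.846, -0.533], [-1.0, 0.001, 0.001]]
rel tool xyz mm [ -0.1 -71.9 -38. ]
```

View pics/p6.png

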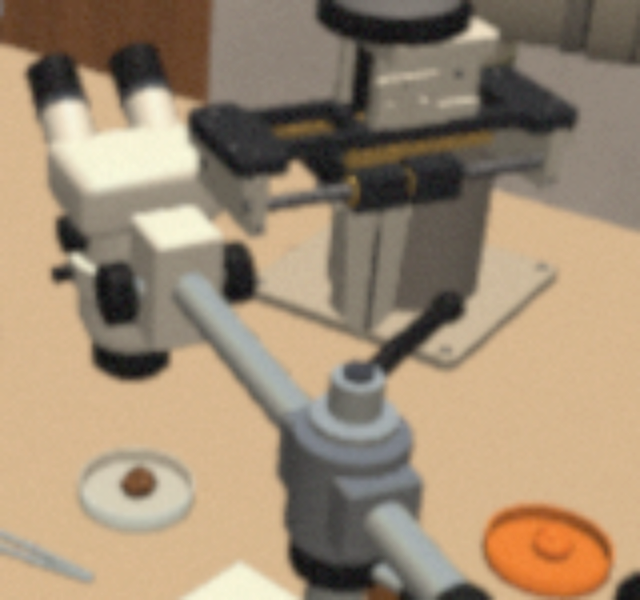

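The fingertip (365,310) stands on the near side of the lever arm (ball at 447,305), clear of the boom. Pushing clockwise.

Request:
drive_tool(targets="1 0 1 0 0 0 0;1 0 1 -0.2 0 0 0;1 0 0.8 -0.6 0 0 0;1 0 0.8 -0.6 0 0 0;1 0 0.8 -0.4 0 0 0;1 0 0.8 -0.3 0 0 0;1 0 0.8 -0.1 0 0 0;1 0 0.6 0 0 0 0;1 0 0.6 0 0 0 0;1 0 0 0 0 0 0")

```text
t: 12.55
eef_pos: [0.5309, 0.2967, 0.2804]
tool_rot: [151.3, 90.0, 119.1]
force: [-1.4, -0.9, -0.1]
finger_gap: 0.0007
```

Request:
drive_tool(targets="1 0 0.4 0 0 0 0;1 0 0.4 0 0 0 0;1 0 0.2 0 0 0 0;1 0 0 0 0 0 0")

```text
t: 13.05
eef_pos: [0.5361, 0.3047, 0.2805]
tool_rot: [-158.6, 90.0, 169.2]
force: [-0.8, -4.1, -0.2]
finger_gap: 0.0004
```

Request:
drive_tool(targets="1 0 0.2 0 0 0 0;1 0 0.2 0 0 0 0;1 0 0 0 0 0 0")

```text
t: 13.42
eef_pos: [0.5383, 0.3083, 0.2806]
tool_rot: [133.1, 90.0, 100.9]
force: [-2.4, -3.0, -1.0]
finger_gap: 0.0003
```

Request:
drive_tool(targets="1 0 0.2 0 0 0 0;1 0 0.1 0 0 0 0;1 0 0 0 0 0 0")

```text
t: 13.8
eef_pos: [0.5394, 0.3098, 0.2805]
tool_rot: [-99.5, 89.9, -131.8]
force: [-5.1, -8.2, 1.4]
finger_gap: 0.0004
```

Request:
drive_tool(targets="1 0 0.1 0 0 0 0;1 0 0.1 0 0 0 0;1 0 0 0 0 0 0;1 0 0 0 0 0 0")

```text
t: 14.3
eef_pos: [0.5397, 0.3101, 0.2804]
tool_rot: [-97.8, 89.7, -130.1]
force: [-11.3, -14.5, 2.5]
finger_gap: 0.0007
```

At the firm stop: 18 N with no further motion. I back off, lift clear, then check.

Request:
drive_tool(targets="1 0 -1.5 0 0 0 0;1 0 -2.5 0 0 0 0;1 -3 0 0 0 0 0;1 -5 0 0 0 0 0;1 -5 0 0 0 0 0;1 -2 -4 0 0 0 0;1 0 -6 0 0 0 0;1 0 -6 0 0 0 0;1 0 -6 0 0 0 0;1 0 -6 0 0 0 0")

```text
t: 15.55
eef_pos: [0.3697, 0.0409, 0.4313]
tool_rot: [42.5, 89.8, 10.4]
force: [0.5, -1.2, 0.3]
finger_gap: 0.0006
```

Request:
drive_tool(targets="1 0 -6 0 0 0 0;1 0 -6 0 0 0 0;1 0 -6 0 0 0 0;1 0 -6 0 0 0 0;1 0 -6 0 0 0 0;1 0 -6 0 0 0 0;1 0 -6 0 0 0 0;1 0 -5 0 0 0 0;1 0 0 0 0 0 0;1 0 0 0 0 0 0")

```text
t: 16.8
eef_pos: [0.1203, -0.3561, 0.4311]
tool_rot: [-10.6, 89.9, -42.9]
force: [0.7, 1.0, -0.0]
finger_gap: 0.0005
```

```bash
python3 - <<'E'
from g import *
boom(); p,R,s=tool(); print(p,s['force'])
for n in('scene','top'):
    D=np.load(n+'1.npz');W=D['W'];x,y,z=W[...,0],W[...,1],W[...,2]; r=np.hypot(x-P[0],y-P[1])
    m=(z>.292)&(z<.312)&(r>.03)&(r<.1); q=W[m][:,:2]-P; print(n,'lever ang from -y cw',np.degrees(np.arctan2(-q[:,0].mean(),-q[:,1].mean())).round(1),len(q))
    if n=='scene': print('obj',circ(W,.123,.145,.029,[.42,.007],.045))
a=np.load('top1.npz')['a']; b=np.load('scene1.npz')['a']
v=np.hstack([cv2.resize(a[120:300,80:340],(400,277)),cv2.resize(b[110:280,190:410],(400,277))])
save('p7.png',cv2.convertScaleAbs(v,alpha=1.5))
E
```

```text
scene front 349 ang [29.98]
scene back 215 ang [34.98]
top front 610 ang [31.2]
top back 200 ang [32.57]
target 32.23
[ 0.12069588 -0.35561068  0.43133633] [-0.01786723 -0.340314   -0.49629337]
scene lever ang from -y cw 161.6 230
obj [ 4.19801378e-01 -3.67105336e-04]
top lever ang from -y cw 154.9 152
```

View pics/p7.png

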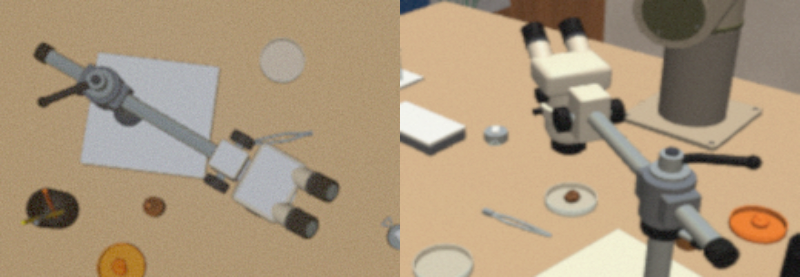

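```bash
python3 -c "
from cell import env
print(env.finish_job(), env.get_state()['t'])"
```

```text
the job is handed in; nothing more can be done
the job is handed in; nothing more can be done
```

The microscope is set over the snail shell and the clamp lever is tight; I handed the job in at about 17 s of the 64 s allowed.

**Boom:** I pushed it clockwise with the closed fingertips against its far side, slowly at the end, and it stayed where I left it. In the last pictures it stands at about 31.9°, against 32.2° for the line to the shell. It had not moved noticeably while the lever was pushed.

**Lever:** I pushed its arm clockwise to the stop, where 18 N gave no further movement. Its final angle measured 155° from above and 162° from the side camera; about 154.5° was expected.

**Checks that disagreed:** A partial circle fit of the objective put the boom nearer 31.5°, so the objective may be up to about 4 mm off along the swing. It also sits about 6 mm beyond the shell along the boom, which swinging cannot change. The front and back tube readings differed by 1.4° in the top view and 5° in the side view, because each camera sees only part of the tube, so I averaged them.

In the pictures the dishes, forceps and the other bench items in view have not moved. The arm stood clear of everything at hand-in.

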